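# Put the stone-finishing tooling back in its matching holders

## Task

Tidy the stone finishing tools on the granite slab: put each of the four loose tools, the core bit, the cup wheel, the rubbing brick and the dressing stick, into the low plywood holder whose shape and size match it, upright as it stands now and seated flat on the holder's floor. Leave the spray bottle and the small glue jar standing where they are.

Things in the scene. Friction and masses are not known exactly. Their poses are not given: they have to be found in the camera images.
- core_bit: Diamond core bit, bright steel: a solid-looking upright barrel 36 mm in diameter from the underside to 40 mm up, with a narrower shank 20 mm in diameter on top, 68 mm tall in all. About 0.3 kg. Belongs in the small round holder. Loose, standing on the slab. Origin: centre of its underside; z up; round, so its yaw does not matter. Grip by the barrel.
- cup_wheel: Grinding cup wheel, dark steel: a flat round wheel 70 mm in diameter and 24 mm high (its upper edge bevelled) with an upright hub 26 mm in diameter in the middle, from 24 to 50 mm up. About 0.35 kg. Belongs in the large round holder. Loose, standing on the slab. Origin: centre of its underside; z up; round, so its yaw does not matter. Grip by the hub.
- rubbing_brick: Rubbing brick, dark grey abrasive block, 85 mm long (x), 42 mm wide (y), 40 mm high. About 0.3 kg. Belongs in the wide rectangular holder, either way round. Loose, standing on the slab. Origin: centre of its underside; z up; x along its length.
- dressing_stick: Dressing stick, brown abrasive bar, 110 mm long (x), 24 mm wide (y), 28 mm high. About 0.15 kg. Belongs in the narrow rectangular holder, either way round. Loose, standing on the slab. Origin: centre of its underside; z up; x along its length.
- small_round_holder: Low round plywood holder with an open round pocket 48 mm in diameter, 60 mm outside, for the core bit. It is fixed to the slab; floor 6 mm and rim top 14 mm above the slab, wall 6 mm thick. Origin: centre of its underside, on the slab; z up.
- large_round_holder: Low round plywood holder with an open round pocket 82 mm in diameter, 94 mm outside, for the cup wheel. It is fixed to the slab; floor 6 mm and rim top 14 mm above the slab, wall 6 mm thick. Origin: centre of its underside, on the slab; z up.
- wide_holder: Low rectangular plywood holder with a pocket 97 mm long (x) and 54 mm wide (y), 109 x 66 mm outside, for the rubbing brick. It is fixed to the slab; floor 6 mm and rim top 14 mm above the slab, wall 6 mm thick. Origin: centre of its underside, on the slab; x along its length, z up.
- narrow_holder: Low rectangular plywood holder with a pocket 122 mm long (x) and 36 mm wide (y), 134 x 48 mm outside, for the dressing stick. It is fixed to the slab; floor 6 mm and rim top 14 mm above the slab, wall 6 mm thick. Origin: centre of its underside, on the slab; x along its length, z up.
- spray_bottle: Bystander: white spray bottle with a black head, 60 mm in diameter, 155 mm tall, loose, at the far middle of the slab. Origin: centre of its underside; z up.
- glue_jar: Bystander: small amber jar with a white lid, 40 mm in diameter, 45 mm tall, loose, on the robot's right among the tools. Origin: centre of its underside; z up.
There are look-alikes about, which are no part of the job. Several things look just like the cup_wheel: the one meant starts nearest to the robot's base.

How it is judged:
By the outcome, as a careful person would: the job done as asked, in the order asked, and still so for the second after the job is handed in, with the robot touching nothing.
It also fails if it takes over 112 s, if anything falls off the work surface, if the arm or the gripper's body presses on something with over 40 N, if the wrist force passes 120 N, or if a joint passes its speed limit or range.

## Robot

A 6-joint arm with a two-finger parallel gripper is mounted at the origin on the work surface. World frame = base frame: x ahead of the robot, y to its left, z up, the work surface at z = 0. Lengths are in m, angles in rad, forces in N, time in s.
With the tool pointing down it reaches from about 0.425 to 0.95 m from the base axis. Payload 14.7 kg.
Tool frame: the origin (TCP) lies at the very end of the fingers, on their centre line; the grasp point (between the pads) lies grip_depth behind it (grip_depth is the distance from the TCP to the grasp point, in m); y points along the fingers, z is the direction in which the jaws open and shut, and the axes are right-handed (so a half turn about y gives the same grasp; the last joint's range is limited). The gripper opens to 85 mm and grips with 20 to 120 N. Pads are 22 mm wide; open, the fingers measure 114 mm over their backs; the gripper's body (76 mm by 85 mm) begins 54 mm behind the grasp point. The pads swing forward as they close: fully open they stand 13 mm farther back than shut.
Start: joints at [1.271, 0.48, 1.596, -0, 1.065, -0.047], TCP at [0.163, 0.629, 0.231] pointing down, gripper open.
Joint ranges: [-2.75, 2.75], [-0.82, 2.05], [0.23, 2.67], [-1.56, 4.7], [0.09, 2.69], [-2.92, 2.92]. Speed limits (rad/s): [1.89, 1.89, 2.39, 3.01, 3.01, 3.01].

## Interface

Orientations are given as a rotation vector (axis times angle).
In Python, from cell import * gives the robot as it stands. The module is installed in compiled form; this text tells all that it offers.
- The arm moves only by the shell command python3 -m handwheel 'ROWS' [OPENING]. ROWS is JSON, a list that holds one entry, the list of rows, each a list of 4 numbers: the shift along the tool's x, y, z in units of 40 mm (1.0 is 40 mm), then the turn about the tool's y in units of 6 degrees (1.0 is 6 degrees). A call has 1 to 12 rows; each row shifts and turns the commanded pose from where the row before left it, along the tool's axes as they then stand; what a row does not reach is not made up. A row lasts 1/12 s, in which the tool goes at most 41.7 mm and 7.16 degrees, less where a joint would pass 70% of its speed; a pose out of reach is approached as far as the arm can. A call is refused whole if a number of a shift passes 1 or a number of a turn 1, either way. A call with a gripper value outside its range is refused whole. OPENING is the opening, from 0 (shut) to 1 (fully open), set as the call begins (- or left out, the last holds). The fingers move at their own pace and stop on an object; the grip force is fixed at half the most. Time passes only in rows, so rows that do not move let the fingers close. It gives the time, the measured TCP pose, the force and the opening at its end, in the units of the state.
- sense(): the state, without advancing time (a new reading comes with each control period).
- capture(name): name is "side" or "top"; returns a dict with "frame" (480x640x3 uint8, red, green, blue), "fovy" (degrees; the focal length in pixels is half the picture's height over the tangent of half this angle, whatever the lens; pixels are square), "cx", "cy" (the principal point, pixels), "k1" (the pictures are not rectified: a ray, as slopes to the right and down, at radius r is drawn at 1 + k1 r^2 times it, then the intrinsics apply), "pose" (4x4, takes a point from camera to world coordinates). Camera axes: x right, y up, looking along -z (the intrinsics and any distortion apply to the point x, -y, -z); pixel columns grow to the right and rows downward; lengths in m; the calibration is good to about 2 mm. A picture is of the moment at which its call begins. There is no depth.
- finish_job(): hands the job in, once; it reports no verdict.
Trained networks look in a picture, given as the dict that the camera call returned (one of the last four; its "shot" number tells which), for a name from the list of things; names that differ only in an ending like _2 or _b are one class to them, and where a whole thing is asked for, a point or a joint stands for the part that bears it (a point fixed in the world has none). Each returns a list of dicts, best first, with "conf" (0 to 1); they miss things now and then, are a little off and sometimes report something else, mostly with a low value. They report only what shows in the picture. A call takes as long as a camera call. They do not tell look-alikes from the thing itself.
- spot_in(picture, query): "rect" ([left, top, right, bottom] in pixels, round what is visible of it).
- pinpoint(picture, query): "location" ([row, column] in pixels: a listed point, or the origin of a listed thing).
The state is a dict: "time_s": time; "q": joint angles; "dq": joint speeds; "joint_efforts": joint torques, N m; "eef_pos": TCP position; "tool_rot": TCP orientation; "wrist_force": force on the tool from outside, world axes, zero at the start; "wrist_torque": the same for the moment, N m; "grip_width": opening from 0.0 (shut) to 1.0 (fully open).
Only numpy, scipy, OpenCV 4.12 (cv2) and the standard library are available. Lean on these libraries where they do the work, as an engineer would, in place of code of your own. Each camera call takes 0.05 s, during which the arm holds its last target. There are 200 camera calls.

## Working session

There is one attempt and no reset: what is moved stays moved. The work goes in short steps, Python scripts to look and compute and a shell command to move; the robot and the scene stay as the last step left them, time stands still between calls to the robot, and variables do not carry over. Pictures are saved under pics/ and viewed, about 12 in all and at most 16, crops included, and the job is handed in when it is done.

```bash
mkdir -p pics; cat > h.py <<'E'
from cell import *
import numpy as np, cv2
from scipy.spatial.transform import Rotation as R
def K(c):
    f=240/np.tan(np.radians(c["fovy"]/2)); return f
def ray(c,u,v):
    f=K(c); d=np.array([(u-c["cx"])/f,(v-c["cy"])/f]); s=d.copy()
    for _ in range(20): s=d/(1+c["k1"]*(s@s))
    P=np.array(c["pose"]); return P[:3,3],P[:3,:3]@np.array([s[0],-s[1],-1])
def at(c,u,v,z):
    o,d=ray(c,u,v); return o+d*(z-o[2])/d[2]
def proj(c,p):
    P=np.array(c["pose"]); q=P[:3,:3].T@(np.array(p)-P[:3,3]); s=np.array([q[0],-q[1]])/-q[2]
    s=s*(1+c["k1"]*(s@s)); return s*K(c)+[c["cx"],c["cy"]]
def save(c,n): cv2.imwrite(f"pics/{n}.png",cv2.cvtColor(c["frame"],cv2.COLOR_RGB2BGR))
E
python3 - <<'E'
from h import *
s=sense(); print(s["time_s"],s["eef_pos"],s["tool_rot"],R.from_rotvec(s["tool_rot"]).as_matrix().round(3),s["wrist_force"])
try: print(grip_depth)
except Exception as e: print(e)
for n in("top","side"):
    c=capture(n); save(c,n+"0"); print(n,c["fovy"],c["k1"],np.array(c["pose"]).round(3).tolist())
    for q in "core_bit cup_wheel rubbing_brick dressing_stick small_round_holder large_round_holder wide_holder narrow_holder spray_bottle glue_jar".split():
        for d in pinpoint(c,q)[:5]:
            r,k=d["location"]; print(q,round(d["conf"],2),round(k),round(r),at(c,k,r,0).round(3)[:2])
E
```

```text
0.0 [0.16242015 0.62894658 0.2306726 ] [-1.56286615  0.19869478 -0.19832377] [[ 0.968 -0.     0.25 ]
 [-0.25  -0.001  0.968]
 [-0.    -1.    -0.001]] [-0.15944199 -0.85738697  0.34908999]
0.0187
top 47.280583151801224 -0.10605652942780985 [[-0.018, 0.992, -0.122, 0.4], [-1.0, -0.019, -0.007, 0.038], [-0.01, 0.121, 0.993, 1.329], [0.0, 0.0, 0.0, 1.0]]
core_bit 0.51 368 300 [ 0.434 -0.088]
cup_wheel 0.95 285 229 [0.611 0.112]
cup_wheel 0.81 184 219 [0.643 0.363]
cup_wheel 0.74 146 200 [0.691 0.46 ]
cup_wheel 0.7 281 183 [0.727 0.119]
rubbing_brick 0.7 188 273 [0.507 0.35 ]
rubbing_brick 0.69 447 315 [ 0.394 -0.278]
rubbing_brick 0.63 284 295 [0.451 0.116]
dressing_stick 0.9 474 266 [ 0.511 -0.35 ]
dressing_stick 0.64 285 225 [0.62  0.113]
small_round_holder 0.91 445 316 [ 0.391 -0.273]
small_round_holder 0.53 370 299 [ 0.436 -0.092]
large_round_holder 0.72 391 226 [ 0.612 -0.149]
wide_holder 0.89 186 275 [0.502 0.355]
narrow_holder 0.74 210 337 [0.352 0.296]
spray_bottle 0.92 331 185 [ 0.72  -0.003]
glue_jar 0.68 428 270 [ 0.502 -0.236]
side 52.860841381225455 -0.1002010712559738 [[0.882, 0.246, -0.403, 0.168], [-0.472, 0.472, -0.745, -0.709], [0.007, 0.847, 0.532, 0.59], [0.0, 0.0, 0.0, 1.0]]
core_bit 0.95 282 304 [ 0.434 -0.085]
core_bit 0.74 354 342 [ 0.499 -0.229]
cup_wheel 0.87 358 208 [0.749 0.151]
cup_wheel 0.77 283 181 [0.648 0.371]
cup_wheel 0.67 319 227 [0.621 0.118]
rubbing_brick 0.74 251 244 [0.457 0.126]
dressing_stick 0.97 407 392 [ 0.515 -0.356]
small_round_holder 0.68 307 386 [ 0.388 -0.273]
large_round_holder 0.67 389 293 [ 0.627 -0.149]
wide_holder 0.86 237 191 [0.516 0.375]
narrow_holder 0.98 186 223 [0.353 0.282]
spray_bottle 0.81 382 238 [0.726 0.015]
glue_jar 0.91 356 342 [ 0.504 -0.23 ]
glue_jar 0.62 389 293 [ 0.628 -0.15 ]
```

View pics/top0.png

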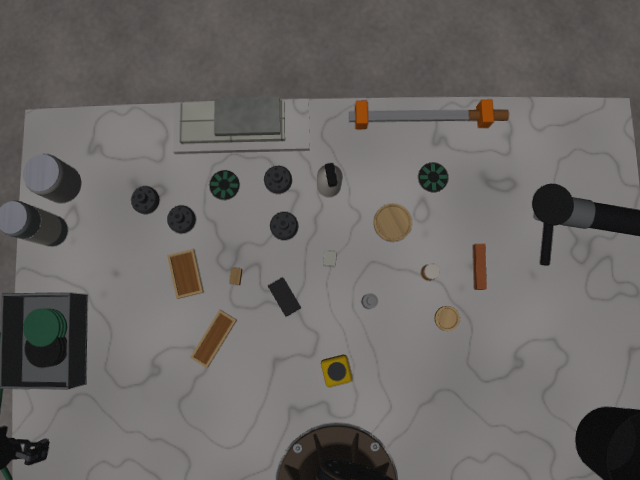

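View pics/side0.png

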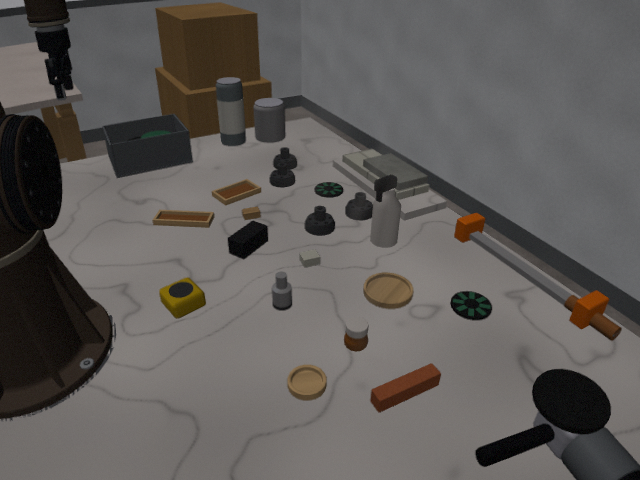

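```bash
cat > fit.py <<'E'
from h import *
from scipy.optimize import minimize
def cyl(r,z0,z1,r1=None):
    a=np.linspace(0,2*np.pi,48,endpoint=False); C=np.c_[np.cos(a),np.sin(a)]
    return np.vstack([np.c_[r*C,0*a+z0],np.c_[(r1 or r)*C,0*a+z1]])
def box(l,w,h): return np.array([[i*l/2,j*w/2,k] for i in(-1,1) for j in(-1,1) for k in(0,h)])
M=dict(core_bit=[cyl(.018,0,.04),cyl(.01,.04,.068)],cup_wheel=[cyl(.035,0,.017),cyl(.035,.017,.024,.029),cyl(.013,.024,.05)],
 rubbing_brick=[box(.085,.042,.04)],dressing_stick=[box(.11,.024,.028)],small_round_holder=[cyl(.03,0,.014)],
 large_round_holder=[cyl(.047,0,.014)],wide_holder=[box(.109,.066,.014)],narrow_holder=[box(.134,.048,.014)])
S=4
def sil(c,n,p,roi,z=0):
    x,y,w,h=roi; m=np.zeros((h*S,w*S),np.uint8); r=R.from_euler("z",p[2]).as_matrix()
    for part in M[n]:
        q=np.array([proj(c,r@v+[p[0],p[1],z]) for v in part]); q=((q+.5-[x,y])*S-.5)
        cv2.fillConvexPoly(m,cv2.convexHull((q*16).round().astype(np.int32)),255,cv2.LINE_AA,4)
    return m
def target(c,n,p,z=0,thr=22):
    q=np.array([proj(c,v+[p[0],p[1],z]) for part in M[n] for v in part])
    ext=30 if "stick" not in n and "narrow" not in n else 34
    k=q.mean(0); e=max(ext-10,np.ptp(q,axis=0).max()*.75+5)
    x,y=(k-e).astype(int); w=h=int(2*e)
    f=c["frame"][y:y+h,x:x+w]; f=cv2.resize(f,None,fx=S,fy=S,interpolation=cv2.INTER_CUBIC)
    L=cv2.cvtColor(f,cv2.COLOR_RGB2LAB).astype(float); g=L.reshape(-1,3)
    bg=np.median(g[g[:,0]>np.percentile(g[:,0],50)],0) if "bit" not in n else np.median(g,0)
    m=(np.linalg.norm((L-bg)*[.6,2,2],axis=2)>thr).astype(np.uint8)*255
    m=cv2.morphologyEx(m,cv2.MORPH_CLOSE,np.ones((9,9),np.uint8)); m=cv2.morphologyEx(m,cv2.MORPH_OPEN,np.ones((9,9),np.uint8))
    nb,lab,st,ce=cv2.connectedComponentsWithStats(m)
    if nb>1:
        i=1+np.argmax(st[1:,4]-40*np.linalg.norm(ce[1:]-w*S/2,axis=1)); m=np.where(lab==i,255,0).astype(np.uint8)
    cs,_=cv2.findContours(m,cv2.RETR_EXTERNAL,cv2.CHAIN_APPROX_NONE); cv2.drawContours(m,cs,-1,255,-1)
    return m,(x,y,w,h),f
def fit(cs,n,p0,z=0,yaws=None,thr=22):
    T=[target(c,n,p0,z,thr)for c in cs]
    def cost(p):
        t=0
        for c,(m,roi,_) in zip(cs,T):
            s=sil(c,n,p,roi,z)/255.; g=m/255.; t+=1-np.minimum(s,g).sum()/np.maximum(s,g).sum()
        return t/len(cs)
    rect=len(M[n][0])==8; best=None
    for a in (np.radians(np.arange(-90,90,15)) if rect else [0]):
        v=cost([p0[0],p0[1],a])
        if best is None or v<best[0]: best=(v,a)
    o=minimize(cost if rect else lambda p:cost([p[0],p[1],0]),[p0[0],p0[1],best[1]][:3 if rect else 2],method="Nelder-Mead",
      options=dict(initial_simplex=np.array([[p0[0],p0[1],best[1]],[p0[0]+.008,p0[1],best[1]],[p0[0],p0[1]+.008,best[1]],[p0[0],p0[1],best[1]+.12]])[:4 if rect else 3,:3 if rect else 2],xatol=2e-4,fatol=1e-4))
    p=np.r_[o.x,[0]*(3-len(o.x))]; V=[]
    for c,(m,roi,f) in zip(cs,T):
        g=f[:,:,::-1].copy()
        for mm,col in((m,(0,0,255)),(sil(c,n,p,roi,z),(0,255,0))):
            k,_=cv2.findContours((mm>127).astype(np.uint8),cv2.RETR_EXTERNAL,cv2.CHAIN_APPROX_NONE); cv2.drawContours(g,k,-1,col,1)
        V.append(cv2.resize(g,(190,190)))
    return p,o.fun,np.hstack(V)
E
python3 - <<'E'
from fit import *
cs=[capture("top"),capture("side")]
P=dict(core_bit=(.434,-.087),cup_wheel=(.615,.115),rubbing_brick=(.454,.12),dressing_stick=(.513,-.353),small_round_holder=(.39,-.273),large_round_holder=(.62,-.149),wide_holder=(.509,.365),narrow_holder=(.352,.289))
V=[]
for n,p in P.items():
    out=[fit(cs,n,p),fit(cs[:1],n,p),fit(cs[1:],n,p)]
    print(n,*[(o[0].round(4).tolist(),round(o[1],3)) for o in out]); V.append(out[0][2])
G=np.vstack([np.hstack(V[i:i+2]) for i in range(0,8,2)]); cv2.imwrite("pics/fit.png",cv2.resize(G,(600,600)))
E
```

```text
core_bit ([0.4336, -0.0847, 0.0], np.float64(0.477)) ([0.4291, -0.0697, 0.0], np.float64(0.735)) ([0.4342, -0.0839, 0.0], np.float64(0.209))
cup_wheel ([0.6193, 0.1147, 0.0], np.float64(0.081)) ([0.6184, 0.1142, 0.0], np.float64(0.041)) ([0.6225, 0.1194, 0.0], np.float64(0.03))
rubbing_brick ([0.4454, 0.1148, 0.5204], np.float64(0.135)) ([0.4451, 0.1145, 0.5189], np.float64(0.025)) ([0.4484, 0.1196, 0.5437], np.float64(0.187))
dressing_stick ([0.5087, -0.3573, -0.0233], np.float64(0.087)) ([0.5084, -0.3579, -0.0266], np.float64(0.036)) ([0.5118, -0.355, -0.0077], np.float64(0.038))
small_round_holder ([0.3874, -0.2729, 0.0], np.float64(0.079)) ([0.3866, -0.274, 0.0], np.float64(0.06)) ([0.3894, -0.2704, 0.0], np.float64(0.066))
large_round_holder ([0.6232, -0.1498, 0.0], np.float64(0.067)) ([0.6221, -0.1511, 0.0], np.float64(0.048)) ([0.6262, -0.1466, 0.0], np.float64(0.049))
wide_holder ([0.5067, 0.3573, 0.2176], np.float64(0.086)) ([0.5058, 0.3563, 0.2218], np.float64(0.03)) ([0.5095, 0.3625, 0.217], np.float64(0.032))
narrow_holder ([0.349, 0.2879, -0.563], np.float64(0.091)) ([0.3486, 0.2872, -0.567], np.float64(0.032)) ([0.3516, 0.2928, -0.5703], np.float64(0.022))
```

View pics/fit.png

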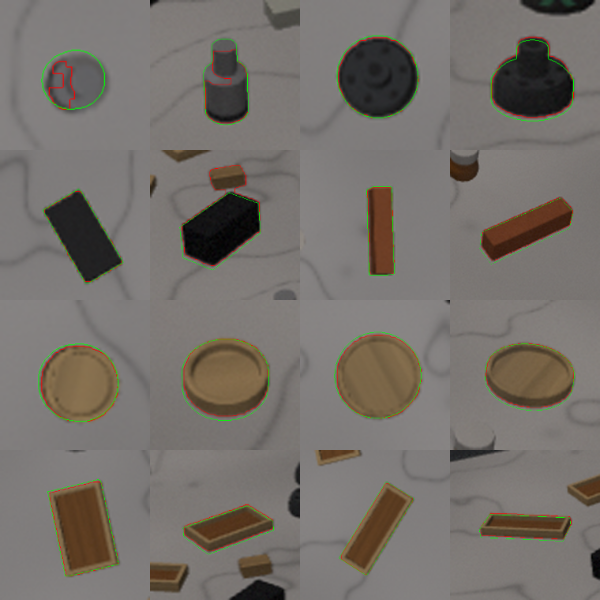

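The fits hold: each outline sits on its tool or holder. The two cameras differ from each other by about 4 mm, so I'll use the mean and check it at the first grasp. Next I work out the move to the brick.

```bash
cat > plan.py <<'E'
import sys
from h import *
def plan(x,y,z,yaw=None):
    s=sense(); m=R.from_rotvec(s["tool_rot"]).as_matrix(); p=np.array(s["eef_pos"])
    d=m.T@(np.array([x,y,z])-p)/.04; a=np.arctan2(m[1,2],m[0,2]); o=""
    if yaw is not None:
        t=-((yaw-a+np.pi/2)%np.pi-np.pi/2); o=f" turn {np.degrees(t)/6:.2f}"
    print("t%.1f"%s["time_s"],"pos",p.round(4),"jaw %.3f"%a,"g %.3f"%s["grip_width"],"F",np.round(s["wrist_force"],1),"q6 %.2f"%s["q"][5],"| shift",d.round(3),o)
if __name__=="__main__": plan(*map(float,sys.argv[1:]))
E
python3 plan.py .447 .117 .12 2.10; python3 -m handwheel '[[[0,0,0,0]]]' 1
```

```text
t1.2 pos [0.1625 0.6293 0.2313] jaw 1.318 g 0.998 F [-0.   0.5  1.1] q6 -0.05 | shift [ 10.089   2.782 -10.623]  turn -7.47
time_s: 1.28
eef_pos: [0.1625, 0.6293, 0.2313]
tool_rot: [-1.562, 0.198, -0.198]
wrist_force: [-0.7, -0.2, 1.3]
grip_width: 1.0
```

```bash
python3 -m handwheel '[[[0.56,0,-0.59,0],[0.56,0,-0.59,0],[0.56,0,-0.59,0],[0.56,0,-0.59,0],[0.56,0,-0.59,0],[0.56,0,-0.59,0],[0.56,0,-0.59,0],[0.56,0,-0.59,0],[0.56,0,-0.59,0],[0,0,0,0]]]' >/dev/null
python3 -m handwheel '[[[0.56,0.3,-0.59,0],[0.56,0.3,-0.59,0],[0.56,0.3,-0.59,0],[0.56,0.3,-0.59,0],[0.56,0.3,-0.59,0],[0.56,0.3,-0.59,0],[0.56,0.3,-0.59,0],[0.56,0.3,-0.59,0],[0.56,0.3,-0.59,0],[0,0,0,0]]]' >/dev/null
python3 -m handwheel '[[[0,0,0,-0.93],[0,0,0,-0.93],[0,0,0,-0.93],[0,0,0,-0.93],[0,0,0,-0.93],[0,0,0,-0.93],[0,0,0,-0.93],[0,0,0,-0.93],[0,0,0,0],[0,0,0,0]]]'
python3 plan.py .447 .117 .012 2.10
```

```text
time_s: 3.78
eef_pos: [0.4468, 0.1175, 0.1234]
tool_rot: [-1.532, -0.41, 0.41]
wrist_force: [-0.1, -0.6, 0.1]
grip_width: 0.999
t3.8 pos [0.4468 0.1175 0.1234] jaw 2.094 g 0.999 F [-0.1 -0.6  0.1] q6 -1.90 | shift [-2.000e-03  2.785e+00 -1.300e-02]  turn -0.05
```

```bash
python3 -m handwheel '[[[0,0.7,0,0],[0,0.7,0,0],[0,0.7,0,0],[0,0.5,0,0],[0,0.18,0,0],[0,0,0,0]]]' 
python3 -m handwheel '[[[0,0,0,0],[0,0,0,0],[0,0,0,0],[0,0,0,0],[0,0,0,0],[0,0,0,0],[0,0,0,0],[0,0,0,0]]]' 0
python3 -m handwheel '[[[0,-0.7,0,0],[0,-0.9,0,0],[0,-0.9,0,0],[0,-0.5,0,0],[0,0,0,0],[0,0,0,0]]]'
python3 plan.py .5077 .3594 .132 1.79
python3 - <<'E'
from fit import *
s=sense(); p=s["eef_pos"]; z=p[2]-.012
cs=[capture("top"),capture("side")]; V=[]
for k in cs:
    o=fit([k],"rubbing_brick",p[:2],z); print(o[0].round(4),o[1].round(3)); V.append(o[2])
cv2.imwrite("pics/held.png",np.hstack(V))
E
```

```text
time_s: 4.28
eef_pos: [0.4457, 0.1171, 0.0108]
tool_rot: [-1.531, -0.408, 0.413]
wrist_force: [-0.0, -0.8, 1.0]
grip_width: 0.997
time_s: 4.95
eef_pos: [0.4475, 0.1174, 0.0133]
tool_rot: [-1.531, -0.414, 0.41]
wrist_force: [-1.3, 0.8, 14.0]
grip_width: 0.483
time_s: 5.45
eef_pos: [0.4475, 0.1174, 0.1333]
tool_rot: [-1.531, -0.415, 0.41]
wrist_force: [0.1, 0.0, -5.1]
grip_width: 0.48
t5.5 pos [0.4475 0.1174 0.1333] jaw 2.097 g 0.480 F [ 0.1  0.  -5.1] q6 -1.91 | shift [4.341 0.042 4.476]  turn 2.93
[ 0.4475  0.1174 -1.5708] 1.0
[0.4453 0.1178 0.5083] 0.645
```

View pics/held.png

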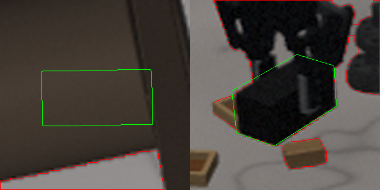

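```bash
python3 -m handwheel '[[[0.3,0,0.3,0],[0.54,0,0.56,0],[0.54,0,0.56,0],[0.54,0,0.56,0],[0.54,0,0.56,0],[0.54,0,0.56,0],[0.54,0,0.56,0],[0.54,0,0.56,0],[0.26,0,0.26,0],[0,0,0,0]]]' >/dev/null
python3 -m handwheel '[[[0,0.7,0,0.73],[0,0.7,0,0.73],[0,0.4,0,0.73],[0,0,0,0.73],[0,0,0,0],[0,0,0,0],[0,0,0,0]]]'
python3 plan.py .5077 .3594 .0185 1.79
python3 - <<'E'
from fit import *
s=sense(); p=s["eef_pos"]; z=p[2]-.0133
for n in ("side","top"):
    c=capture(n); k=proj(c,[*p[:2],.02]); x,y=(k-60).astype(int)
    f=cv2.resize(c["frame"][y:y+120,x:x+120],None,fx=4,fy=4,interpolation=cv2.INTER_CUBIC)[:,:,::-1].copy()
    m=R.from_rotvec(s["tool_rot"]).as_matrix(); a=np.arctan2(m[1,2],m[0,2])-np.pi/2
    for nm,pp,zz,col in(("rubbing_brick",[p[0],p[1],a],z,(0,255,0)),("wide_holder",[.5077,.3594,.22],0,(0,0,255))):
        kk,_=cv2.findContours((sil(c,nm,pp,(x,y,120,120),zz)>127).astype(np.uint8),0,1); cv2.drawContours(f,kk,-1,col,1)
    cv2.imwrite(f"pics/hov_{n}.png",f)
cv2.imwrite("pics/hov.png",np.hstack([cv2.resize(cv2.imread(f"pics/hov_{n}.png"),(400,400)) for n in("side","top")]))
E
```

```text
time_s: 6.97
eef_pos: [0.5067, 0.359, 0.0598]
tool_rot: [-1.564, -0.175, 0.175]
wrist_force: [-0.3, -0.6, -4.0]
grip_width: 0.483
t7.0 pos [0.5067 0.359  0.0598] jaw 1.794 g 0.483 F [-0.3 -0.6 -4. ] q6 -1.23 | shift [0.028 1.033 0.005]  turn 0.04
```

View pics/hov.png

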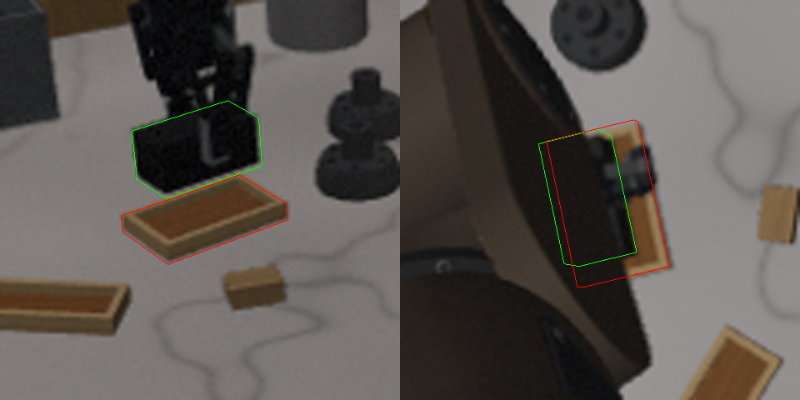

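```bash
python3 -m handwheel '[[[0.03,0.4,0,0.04],[0,0.4,0,0],[0,0.17,0,0],[0,0.04,0,0],[0,0,0,0],[0,0,0,0]]]'
python3 -m handwheel '[[[0,0,0,0],[0,0,0,0],[0,0,0,0],[0,0,0,0],[0,0,0,0]]]' 1
python3 -m handwheel '[[[0,-0.4,0,0],[0,-0.8,0,0],[0,-0.9,0,0],[0,-0.9,0,0],[0,0,0,0]]]'
python3 plan.py .4325 -.086 .14 1.2
```

```text
time_s: 7.57
eef_pos: [0.5081, 0.3597, 0.0202]
tool_rot: [-1.564, -0.171, 0.17]
wrist_force: [-0.5, 0.5, -3.2]
grip_width: 0.48
time_s: 7.98
eef_pos: [0.508, 0.3597, 0.0199]
tool_rot: [-1.564, -0.17, 0.17]
wrist_force: [-0.5, -0.4, -0.3]
grip_width: 1.0
time_s: 8.4
eef_pos: [0.5109, 0.3615, 0.1465]
tool_rot: [-1.56, -0.176, 0.164]
wrist_force: [2.6, 0.6, -0.2]
grip_width: 1.0
t8.4 pos [0.5109 0.3615 0.1465] jaw 1.787 g 1.000 F [ 2.6  0.6 -0.2] q6 -1.22 | shift [ -4.319   0.093 -10.507]  turn 5.61
```

```bash
python3 - <<'E'
from fit import *
c=capture("top"); V=[]
for thr in(8,12):
    o=fit([c],"core_bit",(.4325,-.086),thr=thr); print(o[0].round(4),o[1].round(3)); V.append(o[2])
for n,p in(("rubbing_brick",(.508,.36)),):
    s=capture("side")
    o=fit([s],n,p,.006,thr=40); print(o[0].round(4),o[1].round(3)); V.append(o[2])
cv2.imwrite("pics/c.png",np.hstack(V))
E
```

```text
[ 0.4313 -0.0868  0.    ] 0.051
[ 0.4312 -0.0868  0.    ] 0.04
[0.5021 0.3424 0.2194] 0.203
```

View pics/c.png

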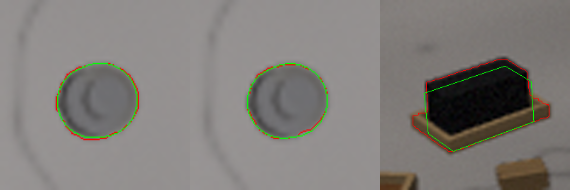

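The brick is seated inside the wide holder. The core bit's top fit is good, and its mean position is (.4327, -.0854).

```bash
python3 -m handwheel '[[[-0.33,0,-0.81,0],[-0.33,0,-0.81,0],[-0.33,0,-0.81,0],[-0.33,0,-0.81,0],[-0.33,0,-0.81,0],[-0.33,0,-0.81,0],[-0.33,0,-0.81,0],[0,0,0,0]]]' >/dev/null
python3 -m handwheel '[[[-0.33,0,-0.81,0],[-0.33,0,-0.81,0],[-0.33,0,-0.81,0],[-0.33,0,-0.81,0],[-0.33,0,-0.81,0],[-0.33,0,-0.81,0],[0,0,0,0.93],[0,0,0,0.93],[0,0,0,0.93],[0,0,0,0.93],[0,0,0,0.93],[0,0,0,0.93]]]' 
python3 -m handwheel '[[[0,0,0,0],[0,0,0,0]]]' >/dev/null
python3 plan.py .4327 -.0854 .014 1.2
```

```text
time_s: 10.17
eef_pos: [0.43, -0.0884, 0.1388]
tool_rot: [-1.551, 0.294, -0.291]
wrist_force: [0.2, -0.1, -0.6]
grip_width: 0.998
t10.3 pos [ 0.4302 -0.0884  0.1391] jaw 1.206 g 0.997 F [0.2 0.1 0.2] q6 -1.48 | shift [0.035 3.127 0.094]  turn 0.06
```

```bash
python3 -m handwheel '[[[0.035,0.7,0.095,0],[0,0.8,0,0],[0,0.8,0,0],[0,0.6,0,0],[0,0.23,0,0],[0,0,0,0]]]' 
python3 -m handwheel '[[[0,0,0,0],[0,0,0,0],[0,0,0,0],[0,0,0,0],[0,0,0,0],[0,0,0,0],[0,0,0,0],[0,0,0,0],[0,0,0,0]]]' 0
python3 plan.py .388 -.272 .14
python3 -m handwheel '[[[0,-0.7,0,0],[0,-0.9,0,0],[0,-0.9,0,0],[0,-0.5,0,0],[0,0,0,0],[0,0,0,0]]]'
python3 plan.py .388 -.272 .14
```

```text
time_s: 10.83
eef_pos: [0.4319, -0.0851, 0.0127]
tool_rot: [-1.551, 0.29, -0.284]
wrist_force: [-1.0, 1.0, 0.6]
grip_width: 1.006
time_s: 11.58
eef_pos: [0.4343, -0.0858, 0.0158]
tool_rot: [-1.552, 0.287, -0.29]
wrist_force: [-1.4, 1.3, 21.1]
grip_width: 0.405
t11.6 pos [ 0.4343 -0.0858  0.0158] jaw 1.203 g 0.405 F [-1.4  1.3 21.1] q6 -1.47 | shift [ 0.602 -3.104 -4.76 ] 
time_s: 12.08
eef_pos: [0.4342, -0.0858, 0.1357]
tool_rot: [-1.552, 0.286, -0.291]
wrist_force: [-0.7, 0.4, -4.3]
grip_width: 0.4
t12.1 pos [ 0.4342 -0.0858  0.1357] jaw 1.203 g 0.400 F [-0.7  0.4 -4.3] q6 -1.47 | shift [ 0.598 -0.107 -4.759]
```

```bash
python3 -m handwheel '[[[0.1,0,-0.6,0],[0.1,0,-0.8,0],[0.1,0,-0.8,0],[0.1,0,-0.8,0],[0.1,0,-0.8,0],[0.1,0,-0.8,0],[0,0,-0.16,0],[0,0,0,0],[0,0,0,0]]]' >/dev/null
python3 -m handwheel '[[[0,0.7,0,0],[0,0.8,0,0],[0,0.5,0,0],[0,0,0,0],[0,0,0,0]]]'
python3 plan.py .388 -.272 .022
python3 - <<'E'
from fit import *
s=sense(); p=s["eef_pos"]; z=p[2]-.0158; V=[]
for n in ("side","top"):
    c=capture(n); k=proj(c,[*p[:2],.03]); x,y=(k-50).astype(int)
    f=cv2.resize(c["frame"][y:y+100,x:x+100],None,fx=4,fy=4,interpolation=cv2.INTER_CUBIC)[:,:,::-1].copy()
    for nm,pp,zz,col in(("core_bit",[p[0],p[1],0],z,(0,255,0)),("small_round_holder",[.388,-.272,0],0,(0,0,255))):
        kk,_=cv2.findContours((sil(c,nm,pp,(x,y,100,100),zz)>127).astype(np.uint8),0,1); cv2.drawContours(f,kk,-1,col,1)
    V.append(f)
cv2.imwrite("pics/hov2.png",np.hstack(V))
E
```

```text
time_s: 13.25
eef_pos: [0.3866, -0.2701, 0.0537]
tool_rot: [-1.55, 0.29, -0.285]
wrist_force: [0.4, 0.6, -2.5]
grip_width: 0.395
t13.2 pos [ 0.3866 -0.2701  0.0537] jaw 1.204 g 0.395 F [ 0.4  0.6 -2.5] q6 -1.88 | shift [ 0.051  0.792 -0.033]
```

View pics/hov2.png

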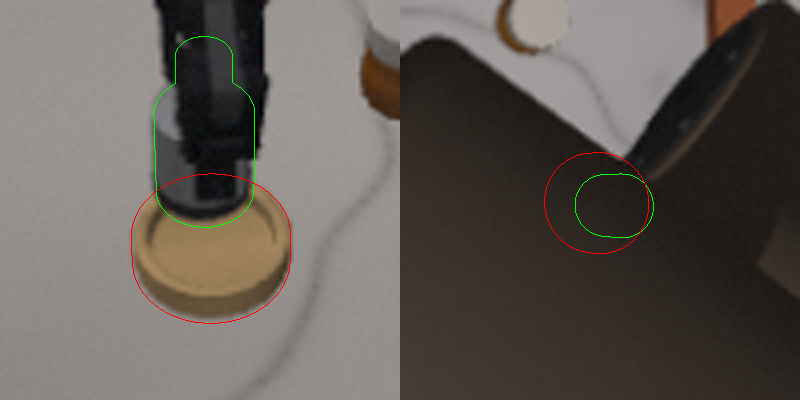

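```bash
python3 -m handwheel '[[[0.05,0.35,-0.03,0],[0,0.3,0,0],[0,0.12,0,0],[0,0.03,0,0],[0,0,0,0],[0,0,0,0]]]'
python3 -m handwheel '[[[0,0,0,0],[0,0,0,0],[0,0,0,0],[0,0,0,0],[0,0,0,0]]]' 1
python3 -m handwheel '[[[0,-0.4,0,0],[0,-0.8,0,0],[0,-0.9,0,0],[0,-0.9,0,0],[0,0,0,0],[0,0,0,0]]]'
python3 plan.py .510 -.3565 .14 1.554
```

```text
time_s: 13.85
eef_pos: [0.3891, -0.2739, 0.0233]
tool_rot: [-1.552, 0.288, -0.289]
wrist_force: [-0.7, -0.6, -3.5]
grip_width: 0.396
time_s: 14.27
eef_pos: [0.3888, -0.2738, 0.0227]
tool_rot: [-1.552, 0.289, -0.289]
wrist_force: [0.4, -0.4, -0.3]
grip_width: 1.0
time_s: 14.77
eef_pos: [0.3898, -0.2745, 0.1444]
tool_rot: [-1.554, 0.286, -0.292]
wrist_force: [0.1, 1.0, -0.5]
grip_width: 1.0
t14.8 pos [ 0.3898 -0.2745  0.1444] jaw 1.203 g 1.000 F [ 0.1  1.  -0.5] q6 -1.88 | shift [ 3.54   0.127 -0.831]  turn -3.35
```

```bash
python3 -m handwheel '[[[0.59,0,-0.14,0],[0.59,0,-0.14,0],[0.59,0,-0.14,0],[0.59,0,-0.14,0],[0.59,0,-0.14,0],[0.59,0,-0.14,0],[0,0,0,-0.84],[0,0,0,-0.84],[0,0,0,-0.84],[0,0,0,-0.84],[0,0,0,0],[0,0,0,0]]]'
python3 plan.py .510 -.3565 .009 1.554
```

```text
time_s: 15.77
eef_pos: [0.5083, -0.3556, 0.1412]
tool_rot: [-1.57, 0.016, -0.014]
wrist_force: [0.2, -0.6, -0.2]
grip_width: 1.001
t15.8 pos [ 0.5083 -0.3556  0.1412] jaw 1.552 g 1.001 F [ 0.2 -0.6 -0.2] q6 -2.21 | shift [ 0.049  3.305 -0.025]  turn -0.02
```

```bash
python3 -m handwheel '[[[0.05,0.7,-0.025,0],[0,0.8,0,0],[0,0.8,0,0],[0,0.7,0,0],[0,0.28,0,0],[0,0,0,0]]]' 
python3 -m handwheel '[[[0,0,0,0],[0,0,0,0],[0,0,0,0],[0,0,0,0],[0,0,0,0],[0,0,0,0],[0,0,0,0],[0,0,0,0],[0,0,0,0],[0,0,0,0]]]' 0
python3 -m handwheel '[[[0,-0.7,0,0],[0,-0.9,0,0],[0,-0.9,0,0],[0,-0.9,0,0],[0,-0.6,0,0],[0,0,0,0]]]'
python3 plan.py .5 0 .17 1.004
```

```text
time_s: 16.27
eef_pos: [0.5091, -0.3557, 0.0084]
tool_rot: [-1.568, 0.017, -0.011]
wrist_force: [-0.5, 0.7, 0.7]
grip_width: 0.997
time_s: 17.1
eef_pos: [0.5113, -0.3575, 0.0126]
tool_rot: [-1.572, 0.012, -0.014]
wrist_force: [-2.4, 0.2, 12.1]
grip_width: 0.266
time_s: 17.6
eef_pos: [0.513, -0.3587, 0.1773]
tool_rot: [-1.576, 0.008, -0.018]
wrist_force: [1.3, -0.8, -1.2]
grip_width: 0.264
t17.6 pos [ 0.513  -0.3587  0.1773] jaw 1.555 g 0.264 F [ 1.3 -0.8 -1.2] q6 -2.21 | shift [-0.472  0.135  8.962]  turn 5.26
```

```bash
python3 -m handwheel '[[[-0.04,0,0.4,0],[-0.04,0,0.75,0],[-0.04,0,0.75,0],[-0.04,0,0.75,0],[-0.04,0,0.75,0],[-0.04,0,0.75,0],[-0.04,0,0.75,0],[-0.04,0,0.75,0],[-0.04,0,0.75,0],[-0.04,0,0.75,0],[-0.04,0,0.75,0],[-0.04,0,0.75,0]]]' >/dev/null
python3 -m handwheel '[[[0,0,0.2,0],[0,0,0,0.6],[0,0,0,0.78],[0,0,0,0.78],[0,0,0,0.78],[0,0,0,0.78],[0,0,0,0.78],[0,0,0,0.76],[0,0,0,0],[0,0,0,0]]]' 
python3 plan.py .350 .290 .14 1.004
```

```text
time_s: 19.43
eef_pos: [0.4967, -0.0027, 0.1708]
tool_rot: [-1.525, 0.443, -0.442]
wrist_force: [0.3, -0.1, -0.3]
grip_width: 0.266
t19.4 pos [ 0.4967 -0.0027  0.1708] jaw 1.006 g 0.266 F [ 0.3 -0.1 -0.3] q6 -1.07 | shift [-7.013  0.774  4.221]  turn 0.02
```

```bash
python3 -m handwheel '[[[-0.64,0,0.385,0],[-0.64,0,0.385,0],[-0.64,0,0.385,0],[-0.64,0,0.385,0],[-0.64,0,0.385,0],[-0.64,0,0.385,0],[-0.64,0,0.385,0],[-0.64,0,0.385,0],[-0.64,0,0.385,0],[-0.64,0,0.385,0],[-0.6,0,0.36,0],[0,0,0,0]]]' >/dev/null
python3 -m handwheel '[[[0,0.4,0,0],[0,0.8,0,0],[0,0.8,0,0],[0,0.8,0,0],[0,0,0,0],[0,0,0,0]]]' 
python3 plan.py .350 .290 .019 1.004
python3 - <<'E'
from fit import *
s=sense(); p=s["eef_pos"]; z=p[2]-.0126; V=[]
m=R.from_rotvec(s["tool_rot"]).as_matrix(); a=np.arctan2(m[1,2],m[0,2])-np.pi/2
for n in ("side","top"):
    c=capture(n); k=proj(c,[*p[:2],.02]); x,y=(k-50).astype(int)
    f=cv2.resize(c["frame"][y:y+100,x:x+100],None,fx=4,fy=4,interpolation=cv2.INTER_CUBIC)[:,:,::-1].copy()
    for nm,pp,zz,col in(("dressing_stick",[p[0],p[1],a],z,(0,255,0)),("narrow_holder",[.35,.29,-.567],0,(0,0,255))):
        kk,_=cv2.findContours((sil(c,nm,pp,(x,y,100,100),zz)>127).astype(np.uint8),0,1); cv2.drawContours(f,kk,-1,col,1)
    V.append(f)
cv2.imwrite("pics/hov3.png",np.hstack(V))
E
```

```text
time_s: 20.93
eef_pos: [0.3505, 0.2887, 0.0585]
tool_rot: [-1.528, 0.445, -0.441]
wrist_force: [-0.4, 0.6, -1.2]
grip_width: 0.264
t20.9 pos [0.3505 0.2887 0.0585] jaw 1.005 g 0.264 F [-0.4  0.6 -1.2] q6 -0.38 | shift [-0.027  0.988  0.025]  turn 0.01
```

View pics/hov3.png

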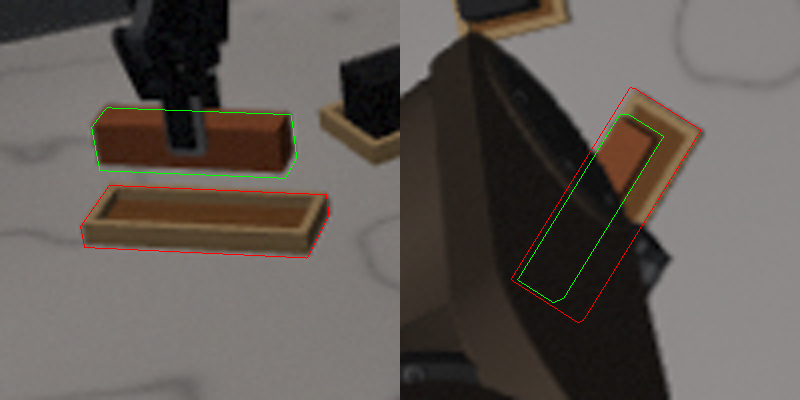

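```bash
python3 -m handwheel '[[[-0.03,0.4,0.025,0],[0,0.4,0,0],[0,0.15,0,0],[0,0.04,0,0],[0,0,0,0],[0,0,0,0]]]'
python3 -m handwheel '[[[0,0,0,0],[0,0,0,0],[0,0,0,0],[0,0,0,0],[0,0,0,0],[0,0,0,0]]]' 1
python3 -m handwheel '[[[0,-0.4,0,0],[0,-0.8,0,0],[0,-0.9,0,0],[0,-0.9,0,0],[0,0,0,0],[0,0,0,0]]]'
python3 plan.py .50 .15 .15
```

```text
time_s: 21.53
eef_pos: [0.3516, 0.2915, 0.0208]
tool_rot: [-1.524, 0.443, -0.445]
wrist_force: [0.6, -0.1, -0.9]
grip_width: 0.27
time_s: 22.03
eef_pos: [0.3511, 0.2912, 0.0197]
tool_rot: [-1.525, 0.444, -0.444]
wrist_force: [0.3, 1.3, 0.3]
grip_width: 1.001
time_s: 22.53
eef_pos: [0.3521, 0.292, 0.1415]
tool_rot: [-1.521, 0.442, -0.446]
wrist_force: [-1.0, 0.1, -0.5]
grip_width: 0.999
t22.5 pos [0.3521 0.292  0.1415] jaw 1.004 g 0.999 F [-1.   0.1 -0.5] q6 -0.38 | shift [ 5.025 -0.208 -1.008]
```

```bash
python3 plan.py .6205 .1168 .12
python3 - <<'E'
from h import *
c=capture("side"); cv2.imwrite("pics/s2.png",cv2.resize(c["frame"][120:420,140:480],None,fx=2.3,fy=2,interpolation=cv2.INTER_CUBIC)[:,:,::-1])
E
```

```text
t22.5 pos [0.3521 0.292  0.1415] jaw 1.004 g 0.999 F [-1.   0.1 -0.5] q6 -0.38 | shift [ 8.011  0.551 -0.093]
```

View pics/s2.png

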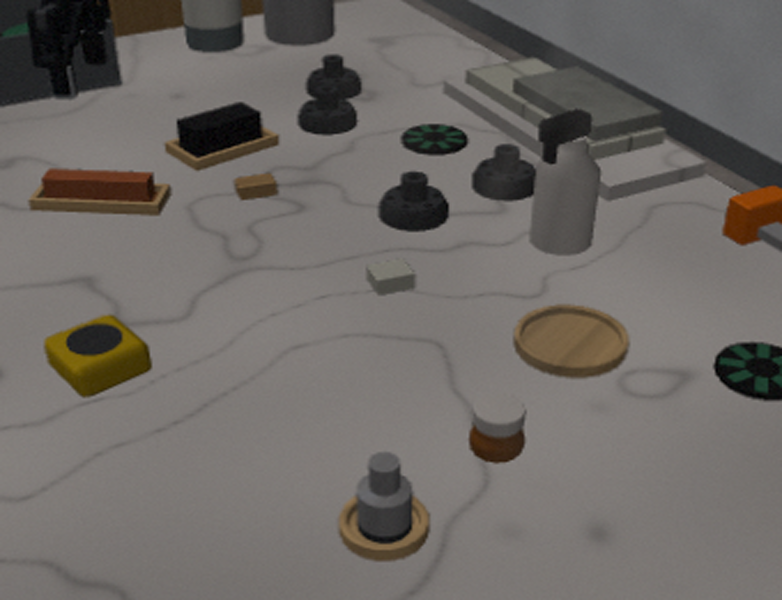

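The brick (220,130), stick (98,188) and core bit (384,500) all sit in their holders, and the jar and bottle haven't moved. Next is the cup wheel at (413,205).

```bash
python3 -m handwheel '[[[0.4,0,0,0],[0.76,0,0,0],[0.76,0,0,0],[0.76,0,0,0],[0.76,0,0,0],[0.76,0,0,0],[0.76,0,-0.09,0],[0.76,0,0,0],[0.76,0,0,0],[0.76,0,0,0],[0.76,0,0,0],[0,0,0,0]]]' >/dev/null
python3 -m handwheel '[[[0,0.4,0,0],[0,0,0,0],[0,0,0,0]]]' 
python3 plan.py .6205 .1168 .031
```

```text
time_s: 23.83
eef_pos: [0.6174, 0.116, 0.1215]
tool_rot: [-1.527, 0.447, -0.441]
wrist_force: [-0.3, 0.0, 0.4]
grip_width: 0.997
t23.8 pos [0.6174 0.116  0.1215] jaw 1.004 g 0.997 F [-0.3  0.   0.4] q6 -0.87 | shift [0.062 2.263 0.064]
```

```bash
python3 -m handwheel '[[[0.06,0.5,0.06,0],[0,0.7,0,0],[0,0.7,0,0],[0,0.36,0,0],[0,0,0,0],[0,0,0,0]]]' 
python3 -m handwheel '[[[0,0,0,0],[0,0,0,0],[0,0,0,0],[0,0,0,0],[0,0,0,0],[0,0,0,0],[0,0,0,0],[0,0,0,0],[0,0,0,0],[0,0,0,0]]]' 0
python3 -m handwheel '[[[0,-0.7,0,0],[0,-0.9,0,0],[0,-0.9,0,0],[0,-0.7,0,0],[0,0,0,0],[0,0,0,0]]]'
python3 plan.py .56 -.02 .15
```

```text
time_s: 24.33
eef_pos: [0.6217, 0.1173, 0.033]
tool_rot: [-1.526, 0.445, -0.443]
wrist_force: [-0.4, -1.0, 0.4]
grip_width: 0.999
time_s: 25.17
eef_pos: [0.6227, 0.117, 0.0343]
tool_rot: [-1.524, 0.444, -0.445]
wrist_force: [-3.0, -0.4, 11.6]
grip_width: 0.276
time_s: 25.67
eef_pos: [0.6233, 0.1171, 0.163]
tool_rot: [-1.523, 0.442, -0.447]
wrist_force: [-0.3, -1.1, -3.4]
grip_width: 0.277
t25.7 pos [0.6233 0.1171 0.163 ] jaw 1.004 g 0.277 F [-0.3 -1.1 -3.4] q6 -0.87 | shift [ 0.506  0.319 -3.742]
```

```bash
python3 -m handwheel '[[[0.1,0,-0.5,0],[0.1,0,-0.72,0],[0.1,0,-0.72,0],[0.1,0,-0.72,0],[0.1,0,-0.72,0],[0,0,-0.36,0],[0.6,0,-0.36,0],[0.62,0,-0.38,0],[0.62,0,-0.38,0],[0.62,0,-0.38,0],[0.62,0,-0.38,0],[0,0,0,0]]]' >/dev/null
python3 -m handwheel '[[[0,0.7,0,0],[0,0.7,0,0],[0,0.6,0,0],[0,0,0,0],[0,0,0,0]]]'
python3 plan.py .624 -.149 .0405
python3 - <<'E'
from fit import *
s=sense(); p=s["eef_pos"]; z=p[2]-.0343; V=[]
for n in ("side","top"):
    c=capture(n); k=proj(c,[*p[:2],.02]); x,y=(k-50).astype(int)
    f=cv2.resize(c["frame"][y:y+100,x:x+100],None,fx=4,fy=4,interpolation=cv2.INTER_CUBIC)[:,:,::-1].copy()
    for nm,pp,zz,col in(("cup_wheel",[p[0],p[1],0],z,(0,255,0)),("large_round_holder",[.624,-.149,0],0,(0,0,255))):
        kk,_=cv2.findContours((sil(c,nm,pp,(x,y,100,100),zz)>127).astype(np.uint8),0,1); cv2.drawContours(f,kk,-1,col,1)
    V.append(f)
cv2.imwrite("pics/hov4.png",np.hstack(V))
E
```

```text
time_s: 27.08
eef_pos: [0.621, -0.1489, 0.0795]
tool_rot: [-1.525, 0.448, -0.441]
wrist_force: [-0.5, -0.2, -2.4]
grip_width: 0.275
t27.1 pos [ 0.621  -0.1489  0.0795] jaw 1.004 g 0.275 F [-0.5 -0.2 -2.4] q6 -1.29 | shift [0.069 0.974 0.04 ]
```

View pics/hov4.png

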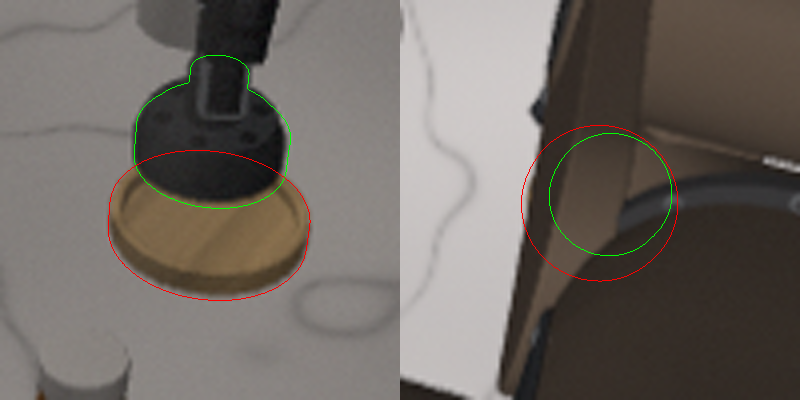

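```bash
python3 -m handwheel '[[[0.07,0.35,0.04,0],[0,0.35,0,0],[0,0.2,0,0],[0,0.08,0,0],[0,0,0,0],[0,0,0,0]]]'
python3 -m handwheel '[[[0,0,0,0],[0,0,0,0],[0,0,0,0],[0,0,0,0],[0,0,0,0],[0,0,0,0]]]' 1
python3 -m handwheel '[[[0,-0.4,0,0],[0,-0.8,0,0],[0,-0.9,0,0],[0,-0.9,0,0],[0,-0.9,0,0],[0,0,0,0]]]'
python3 plan.py .49 -.10 .18
```

```text
time_s: 27.68
eef_pos: [0.6259, -0.1497, 0.0424]
tool_rot: [-1.525, 0.444, -0.444]
wrist_force: [0.3, -0.2, -2.3]
grip_width: 0.271
time_s: 28.18
eef_pos: [0.6258, -0.1497, 0.0423]
tool_rot: [-1.525, 0.444, -0.444]
wrist_force: [0.2, 0.6, 0.2]
grip_width: 0.997
time_s: 28.68
eef_pos: [0.629, -0.1506, 0.2055]
tool_rot: [-1.525, 0.436, -0.452]
wrist_force: [1.0, -0.6, 0.2]
grip_width: 0.999
t28.7 pos [ 0.629  -0.1506  0.2055] jaw 1.004 g 0.999 F [ 1.  -0.6  0.2] q6 -1.29 | shift [-3.616  0.601 -0.8  ]
```

```bash
python3 -m handwheel '[[[-0.6,0,0.06,0],[-0.6,0,0.06,0],[-0.6,0,0.06,0],[-0.6,0,0.06,0],[-0.6,0,0.06,0],[-0.6,0,0.06,0],[-0.6,0,0.06,0],[-0.6,0,0.06,0],[0,0,0,0],[0,0,0,0]]]'
python3 - <<'E'
from fit import *
t,s=capture("top"),capture("side")
a=cv2.resize(t["frame"][160:360,130:530],(800,400)); b=cv2.resize(s["frame"][150:440,150:480],(228,200))
cv2.imwrite("pics/fin.png",a[:,:,::-1])
cv2.imwrite("pics/fin2.png",cv2.resize(s["frame"][150:430,150:480],None,fx=2.1,fy=2.1,interpolation=cv2.INTER_CUBIC)[:,:,::-1])
for n,w in(("spray_bottle",(.723,.006)),("glue_jar",(.503,-.233))):
    for c in(t,s):
        d=pinpoint(c,n)[:1]
        for e in d: print(n,e["conf"],at(c,e["location"][1],e["location"][0],0).round(3)[:2])
E
```

```text
time_s: 29.52
eef_pos: [0.4735, -0.0298, 0.1984]
tool_rot: [-1.525, 0.443, -0.444]
wrist_force: [1.0, -0.5, 0.2]
grip_width: 1.002
spray_bottle 0.72 [ 0.713 -0.002]
spray_bottle 0.71 [0.72  0.003]
glue_jar 0.76 [ 0.497 -0.231]
glue_jar 0.65 [ 0.505 -0.229]
```

View pics/fin.png

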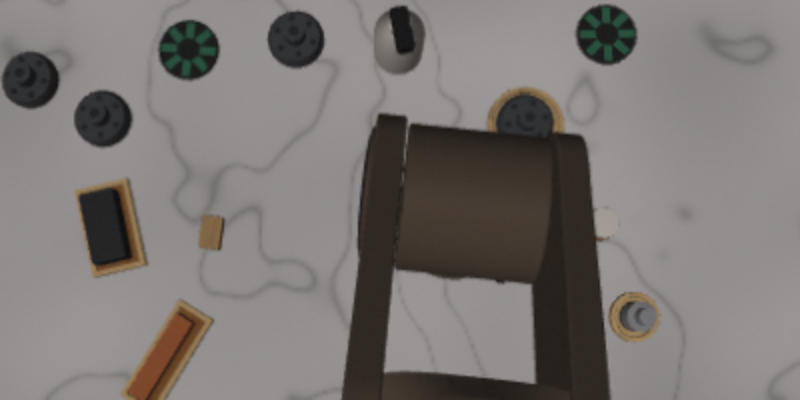

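View pics/fin2.png

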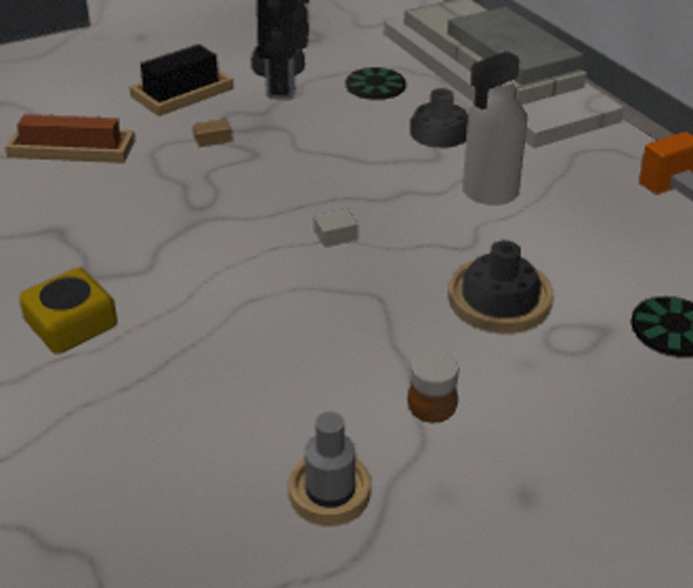

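```bash
python3 -c "
from cell import *
finish_job()"
```

```text
the job is handed in; nothing more can be done
```

All four tools are in their matching holders, and I handed the job in at about 30 s on the robot clock, against the 112 s limit. The cup wheel I moved was the one nearest the base; the look-alikes were left alone.

**Last checks:** In the final top and side pictures, each tool stands upright inside its holder's rim, and the gripper is open, clear of everything. Each tool was released 1–2 mm or less above its expected seated height, with no contact force on the way down. The spray bottle and glue jar read within about 7 mm of their first positions, about as much as the readings scatter.

**What failed or disagreed:**
- **Cameras:** the two cameras disagreed by about 4 mm, so I used their mean. The held-tool overlays showed similar offsets for tool and holder.
- **Top view:** the arm blocked most of the top view while I was lowering tools. In the final top picture it also hid part of the cup wheel and the glue jar. The side view showed both in full.
- **Brick fit:** one outline fit of the placed brick failed because the brick and the holder merged in the picture. I judged the brick's seating by eye and by its release height instead.

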